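Level the parcel scale with a wedge shim under its low corner

TASK

The parcel scale leans because one of its screw feet has seized short. Set the round bubble level on the middle of the scale's steel pan, then gently push the wedge shim, thin end first and lying flat on the desk, under the short foot until the bubble sits inside the ring marked on the level, and leave both there. Do not shove or lean on the scale or ram the wedge, and leave the other things on the desk alone.

Things in the scene. Friction and masses are not known exactly. Their poses are not given: they have to be found in the camera images.
- scale: Low parcel scale, loose on the desk, 2 kg: grey base 240 (x) x 280 (y) mm from 19 to 39 mm over the desk, display strip along its front (-x) edge, steel pan 172 x 264 mm on top (47 mm). Origin: middle of the base, at desk level when level; x back, y left, z up. Four feet at x +-90, y +-110 mm. It leans 2.4 degrees to the short foot, about the line through that foot's two neighbours.
- low_foot (a point): On the axis of the short foot (front right: x -90, y -110 mm in the scale, below the strip's end with three buttons), at the base's underside, 19 mm over the origin plane. The foot, a dome of 30 mm spherical radius, is 6.3 to 12.5 mm short (unknown) and hangs 0.4 to 6.6 mm off the desk: a hump under the base (x -61 to -15, y -90 to -30) bears the lean. Level: foot as high as it is short.
- pan (a point): Centre of the top face of the steel pan, 47 mm above the scale's origin plane, 28 mm behind the middle of the base; axes as the scale's. The short corner weighs about 5 N on the wedge; pushing it takes 3 to 12 N and rises when the foot is met.
- wedge: Loose black plastic wedge shim, 34 mm wide (y), 50 to 80 g. Origin: on the desk, under the middle of its heel, a block 28 mm long (x -14 to 14) and 26 mm high, to be gripped across the 34 mm. From the heel a ramp runs 135 mm towards +x, 17.8 mm thick at the heel, 1.2 mm at the tip (x 149): 1 mm of lift per 8.1 mm of push. Its ribs are flat. It stays by friction where it is left.
- level: Loose round bubble level, an aluminium disc 56 mm across and 20 mm high, 130 g, gripped across its diameter. Origin: centre of its underside; z up.
- level_centre (a point): Centre of the level's vial, 18.5 mm above its underside: the middle of the ring (10.4 mm radius) marked on the greenish vial (25 mm radius) in the level's top.
- bubble (a point): Centre of the pale bubble (16 mm across) in the level. It goes towards the high side, 10.5 mm for each degree of tilt (0.6 m per rad), until it stops near the rim of the vial, 12 to 16 mm from the centre, and takes about half a second to settle.
- mouse: Dark cordless mouse 100 x 58 x 34 mm, not to be disturbed. Origin: centre of its underside.
- tape_roll: Flat roll of tape, 96 mm across, 25 mm high, not to be disturbed. Origin: centre of its underside.
- eraser: Small eraser in a card sleeve, 22 x 52 x 13 mm, not to be disturbed. Origin: centre of its underside.
- stapler: Red stapler 136 x 34 x 50 mm, not to be disturbed. Origin: centre of its underside.

How it is judged (in metres and radians):
On the way, in this order (a step that is already met when the one before it is completed fails the run):
1. the level stands on the middle of the pan, let go (x of level in the frame of pan between -0.05 and 0.05 m and y of level in the frame of pan between -0.05 and 0.05 m and z of level in the frame of pan between -0.004 and 0.004 m and contact force between level and scale above 0.4 N and contact force between the fingers and level below 0.05 N), for 0.3 s.
2. the wedge's ramp has taken the short foot's load (x of low_foot in the frame of wedge between 0.014 and 0.147 m and y of low_foot in the frame of wedge between -0.016 and 0.016 m and contact force between wedge and scale above 1 N), for 0.2 s.
At the end, for the whole second after the job is handed in: Bubble centre within 2.6 mm of the ring's centre; level flat on the pan, within 50 mm of its centre each way; wedge flat on the desk, the short foot on its ramp within 16 mm of its middle line and pressing with 1 N or more; all at rest and let go (all of step 2 and x of level in the frame of pan between -0.05 and 0.05 m and y of level in the frame of pan between -0.05 and 0.05 m and z of level in the frame of pan between -0.004 and 0.004 m and contact force between level and scale above 0.4 N and distance between bubble and level_centre below 0.0026 m and angle between wedge's own z axis and vertical below 0.03 rad and linear speed of each of scale, wedge, level below 0.01 m/s and contact force between the fingers and wedge below 0.05 N); the robot touches nothing.
It fails at once if the scale is shoved more than 4 mm (distance of scale from where it was at the start of the episode above 0.004 m).
It fails at once if the robot leans on the scale with more than 8 N (contact force between any of the arm, the fingers and scale above 8 N).
It fails at once if the wedge is rammed or levered against the scale with more than 13 N (contact force between wedge and scale above 13 N).
It fails at once if the level is slammed onto the scale (more than 20 N) (contact force between level and scale above 20 N).
It fails at once if another thing on the desk is moved more than 15 mm (distance of any of mouse, tape_roll, eraser, stapler from where it was at the start of the episode above 0.015 m).
It also fails if it takes over 67 s, if anything falls off the work surface, if the arm or the gripper's body presses on something with over 40 N, if the wrist force passes 120 N, or if a joint passes its speed limit or range.

ROBOT

A 6-joint arm with a two-finger parallel gripper is mounted at the origin on a cart in front of the work surface, level with it; the furniture and walls round the work are solid. World frame = base frame: x ahead of the robot, y to its left, z up, the work surface at z = 0. Lengths are in m, angles in degrees, forces in N, time in s.
With the tool pointing down it reaches from about 0.325 to 0.775 m from the base axis. Payload 9.3 kg.
Tool frame: the origin (TCP) lies at the very end of the fingers, on their centre line; the grasp point (between the pads) lies 19 mm behind it; z points along the fingers, y is the line along which they close (so a half turn about z gives the same grasp; the last joint's range is limited). The gripper opens to 85 mm and grips with 20 to 120 N. Pads are 22 mm wide; open, the fingers measure 114 mm over their backs; the gripper's body (76 mm by 85 mm) begins 54 mm behind the grasp point. The pads swing forward as they close: fully open they stand 13 mm farther back than shut.
Start: joints at [57.777, 14.817, 1.232, 76.415, 0, 81.257], TCP at [0.219, 0.504, 0.231] pointing down, gripper open.
Joint ranges: [-174.27, 174.27], [-52.1, 104.24], [-59.71, 78.15], [-110.17, 111.67], [-87.03, 83.33], [-180, 180]. Speed limits (degrees/s): [127.2, 127.2, 159.86, 180, 180, 180].

INTERFACE

Orientations are given as a 3x3 rotation matrix whose columns are the frame's x, y, z axes.
In Python, from plant import robot, vision gives the robot as it stands. The module is installed in compiled form; this text tells all that it offers.
- The arm moves only by the tool move_arm, never from a script. Its argument "moves" is a list of rows, each a list of 3 entries, a list of its own where there are three numbers: the shift along the tool's x, y, z scaled (see below), then the turn about the tool's z scaled (see below), then the opening, from -1 (shut) to 1 (fully open). In form: [[[dx, dy, dz], roll, gripper], ...]. A call has exactly 5 rows; each row shifts and turns the commanded pose from where the row before left it, along the tool's axes as they then stand; what a row does not reach is not made up. The controller multiplies each number of a shift by 20 mm and each number of a turn by 4 degrees. A row lasts 1/10 s, in which the tool goes at most 50 mm and 8.59 degrees, less where a joint would pass 70% of its speed; a pose out of reach is approached as far as the arm can. A call with a number of a shift or a turn outside -1 to 1 is refused whole. A call with a gripper value outside its range is refused whole. The fingers move at their own pace and stop on an object; "force" is the grip in N (left out, the last holds). Time passes only in rows, so rows that do not move let the fingers close, or fill a call up. It gives the time, the measured TCP pose, the force, the opening and the grip force at its end, in the units of the state.
- robot.sense(): the state, without advancing time (a new reading comes with each control period).
- vision.grab_frame(name): name is "scene" or "top" or "wrist"; returns the picture (480x640x3 uint8, blue, green, red); there is no depth.
- vision.camera_info(name): a dict with "mtx" (3x3 intrinsics, pixels), "k1" (the pictures are not rectified: a ray, as slopes to the right and down, at radius r is drawn at 1 + k1 r^2 times it, then the intrinsics apply), "R" (3x3) and "t" (3): a world point X has camera coordinates R X + t; the wrist camera has in their place "T_tool_cam" (4x4, takes a point from camera to tool coordinates, whose origin is the TCP and whose axes are the flange's). Camera axes: x right, y down, z forward; pixel columns grow to the right and rows downward; lengths in m; the calibration is good to about 2 mm. A picture is of the moment at which its call begins: read the wrist's pose just before it. camera_info takes no time and is no camera call.
- robot.sign_off(): hands the job in; it is judged then, once.
The state is a dict: "clock": time; "qpos": joint angles; "dq": joint speeds; "tau": joint torques, N m; "ee_pos": TCP position; "ee_rot": TCP orientation; "contact_force": force on the tool from outside, world axes, zero at the start; "torque": the same for the moment, N m; "opening": opening from 0.0 (shut) to 1.0 (fully open); "gripper_force": force on a finger pad.
Only numpy, scipy, OpenCV 4.12 (cv2) and the standard library are available. Lean on these libraries where they do the work, as an engineer would, in place of code of your own. Each camera call takes 0.05 s, during which the arm holds its last target. There are 200 camera calls.

## Working session

There is one attempt and no reset: what is moved stays moved. The work goes in short steps, Python scripts to look and compute and a tool call to move; the robot and the scene stay as the last step left them, time stands still between calls to the robot, and variables do not carry over. Pictures are saved under pics/ and viewed, at most 10 in all, crops included, and the job is handed in when it is done.

Besides the shell and the picture viewer there is one more tool, called by a JSON object that holds its "fn" and its "kwargs", one argument or row to a line. move_arm: Moves the arm, as the interface text tells. Shifts and turns lie within -1 to 1; 1 stands for 20 mm of shift or 4 degrees of turn. Its arguments: {"type":"object","properties":{"moves":{"type":"array","items":{"type":"array"}},"force":{"type":"number"}},"required":["moves"]}

```bash
mkdir -p pics
cat > h.py <<'E'
import numpy as np, cv2
from plant import robot, vision
def cam(n, s=None):
    c=vision.camera_info(n); K=np.array(c["mtx"]); k1=c["k1"]
    if n=="wrist":
        T=np.array(c["T_tool_cam"]); R=np.array(s["ee_rot"]); 
        Rw=R@T[:3,:3]; o=R@T[:3,3]+np.array(s["ee_pos"])
        return K,k1,Rw,o
    R=np.array(c["R"]); t=np.array(c["t"]); return K,k1,R.T,-R.T@t
def ray(C,px):
    K,k1,Rw,o=C
    p=cv2.undistortPoints(np.array([[px]],float),K,np.array([k1,0,0,0,0]))[0,0]
    d=Rw@np.array([p[0],p[1],1]); return o,d/np.linalg.norm(d)
def onz(C,px,z):
    o,d=ray(C,px); return o+d*(z-o[2])/d[2]
def proj(C,X):
    K,k1,Rw,o=C
    r,_=cv2.Rodrigues(Rw.T); p,_=cv2.projectPoints(np.array([X],float),r,-Rw.T@o,K,np.array([k1,0,0,0,0]))
    return p[0,0]
def tri(C1,p1,C2,p2):
    o1,d1=ray(C1,p1);o2,d2=ray(C2,p2)
    a=np.linalg.lstsq(np.stack([d1,-d2],1),o2-o1,rcond=None)[0]
    A,B=o1+a[0]*d1,o2+a[1]*d2
    return (A+B)/2,np.linalg.norm(A-B)
E
python3 - <<'E'
from h import *
s=robot.sense();print(s)
for n in("scene","top","wrist"):
    cv2.imwrite(f"pics/{n}0.png",vision.grab_frame(n))
    C=cam(n,s);print(n,C[0].tolist(),C[1],C[2].round(3).tolist(),C[3].round(3))
E
```

```text
{'clock': 0.0, 'qpos': array([5.77785194e+01, 1.48512883e+01, 1.18879633e+00, 7.64156381e+01,
       1.18066039e-03, 8.12556607e+01]), 'dq': array([ 0.10021088,  0.02909988, -0.03644719,  0.03564923,  0.00093438,
       -0.03009244]), 'tau': array([ 1.21208825e-03, -5.55644882e+01,  3.44525349e+01,  1.38883552e-02,
       -2.17255397e-04, -2.48850063e-05]), 'ee_pos': array([0.21896388, 0.50422232, 0.23065457]), 'ee_rot': array([[-9.17218996e-01,  3.98382680e-01, -7.44510368e-04],
       [ 3.98383311e-01,  9.17218312e-01, -1.14263286e-03],
       [ 2.27673403e-04, -1.34464507e-03, -9.99999070e-01]]), 'contact_force': array([-0.58551784,  0.05967889,  0.26295631]), 'torque': array([-0.05167409, -0.03021157, -0.01379628]), 'gripper_force': 0.0, 'opening': 0.9976522043189957}
scene [[490.3164684976731, 0.0, 325.7305934303194], [0.0, 490.3164684976731, 244.63351607304332], [0.0, 0.0, 1.0]] 0.007754605314768854 [[-0.863, -0.285, 0.418], [-0.505, 0.448, -0.738], [0.023, -0.848, -0.53]] [0.074 0.88  0.684]
top [[506.95557450532186, 0.0, 315.40912111062505], [0.0, 506.95557450532186, 239.84873314193078], [0.0, 0.0, 1.0]] -0.020555519050027227 [[0.006, -0.989, 0.146], [-1.0, -0.004, 0.009], [-0.008, -0.146, -0.989]] [ 0.379 -0.009  1.327]
wrist [[395.7878521730311, 0.0, 317.4241636052336], [0.0, 395.7878521730311, 235.26537568169965], [0.0, 0.0, 1.0]] -0.08032454368374299 [[0.398, 0.869, 0.295], [0.918, -0.376, -0.129], [-0.002, 0.322, -0.947]] [0.143 0.538 0.373]
```

View pics/top0.png

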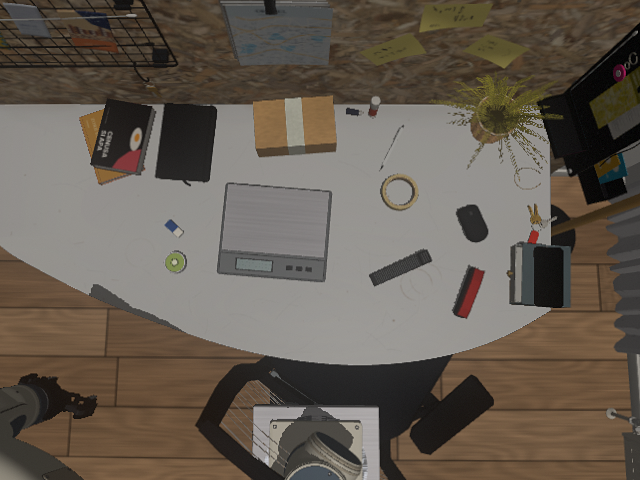

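View pics/scene0.png

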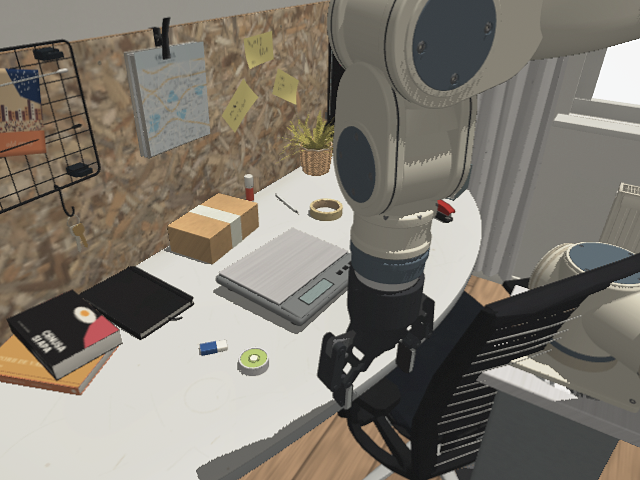

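The top view shows the scale with corners near (227,184), (330,190), (325,280), (218,273), and its buttons at the lower right. The level is at (176,262), the eraser at (174,228), the wedge at about (370,277)–(430,255), the tape roll at (399,191), the mouse at (472,223) and the stapler at (468,292). In the scene view the level is at (254,360) and the arm hides the wedge. Next I'll measure the scale and level, and zoom in on the wedge.

Run:
```python
from h import *
T=cv2.imread("pics/top0.png");S=cv2.imread("pics/scene0.png")
a=cv2.resize(T[170:330,210:500],None,fx=2.7,fy=2.7,interpolation=cv2.INTER_CUBIC)
cv2.imwrite("pics/crop1.png",a[:, :783])
Ct,Cs=cam("top"),cam("scene")
def green(I,roi):
    x0,y0,x1,y1=roi; h=cv2.cvtColor(I[y0:y1,x0:x1],cv2.COLOR_BGR2HSV)
    m=cv2.inRange(h,(28,70,60),(60,255,255)); M=cv2.moments(m,True); return (M['m10']/M['m00']+x0,M['m01']/M['m00']+y0),M['m00']
gt,at=green(T,(155,240,200,285));gs,as_=green(S,(230,335,280,385))
print(gt,at,gs,as_,tri(Ct,gt,Cs,gs),onz(Ct,gt,.0185))
for n,p,z in [("BL",(227,184),.042),("BR",(330,190),.039),("FR",(325,280),.034),("FL",(218,273),.039)]: print(n,onz(Ct,p,z).round(4))
for n,p,z in [("eraser",(174,228),.013),("wA",(371,281),.001),("wB",(428,254),.026),("tape",(399,191),.025),("mouse",(472,223),.03),("stap",(468,292),.05)]: print(n,onz(Ct,p,z).round(4))
```

```text
(174.4051724137931, 261.78879310344826) 232.0 (253.46312684365782, 357.6607669616519) 339.0 (array([0.51175006, 0.36963382, 0.01909849]), np.float64(0.001268064283009823)) [0.51237313 0.3701349  0.0185    ]
BL [0.7147 0.2348 0.042 ]
BR [ 0.7002 -0.0342  0.039 ]
FR [ 0.4661 -0.0219  0.034 ]
FL [0.4821 0.2511 0.039 ]
eraser [0.6025 0.3769 0.013 ]
wA [ 0.4663 -0.1424  0.001 ]
wB [ 0.5349 -0.2877  0.026 ]
tape [ 0.7017 -0.2161  0.025 ]
mouse [ 0.616  -0.4034  0.03  ]
stap [ 0.4365 -0.3804  0.05  ]
```

View pics/crop1.png

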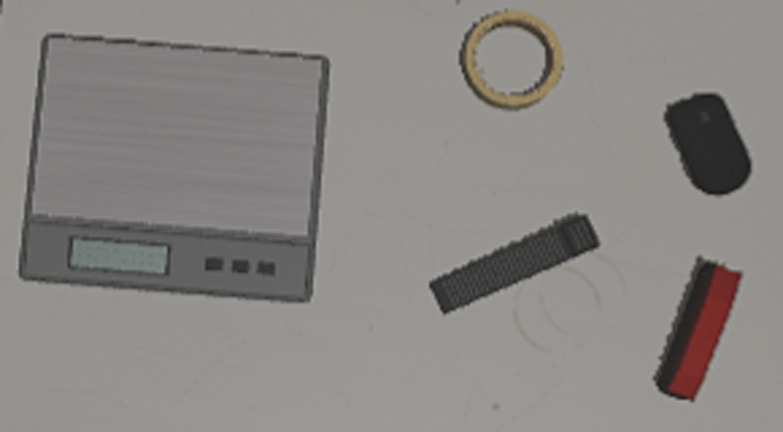

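The crop shows the wedge's heel at about (578,237) and its tip at about (437,297). It points left and towards the front, so I'll push it in from the scale's right side along scale +y. The level comes first; it triangulates to (0.512, 0.370, 0.019).

{"fn": "move_arm", "kwargs": {
  "moves": [
    [[-1,0,0.4],0,1],
    [[-1,0,0.4],0,1],
    [[-1,0,0.4],0,1],
    [[-1,0,0.4],0,1],
    [[-1,0,0.4],0,1]
  ],
  "force": 30
}}

```text
clock: 0.65
ee_pos: [0.3115, 0.4642, 0.1907]
ee_rot: [[-0.917, 0.398, -0.0], [0.398, 0.917, -0.0], [0.0, -0.0, -1.0]]
contact_force: [1.5, 0.4, -0.6]
opening: 1.002
gripper_force: 0.0
```

{"fn": "move_arm", "kwargs": {
  "moves": [
    [[-1,0,0.4],0,1],
    [[-1,0,0.4],0,1],
    [[-1,0,0.4],0,1],
    [[-1,0,0.4],0,1],
    [[-1,0,0.4],0,1]
  ]
}}

```text
clock: 1.15
ee_pos: [0.4032, 0.4243, 0.1507]
ee_rot: [[-0.917, 0.398, -0.0], [0.398, 0.917, -0.0], [0.0, -0.0, -1.0]]
contact_force: [0.9, 0.1, 0.7]
opening: 0.996
gripper_force: 0.0
```

{"fn": "move_arm", "kwargs": {
  "moves": [
    [[-1,-0.06,0.4],0,1],
    [[-1,-0.06,0.4],0,1],
    [[-1,-0.06,0.4],0,1],
    [[-1,-0.06,0.4],0,1],
    [[-1,-0.06,0.4],0,1]
  ]
}}

```text
clock: 1.65
ee_pos: [0.4931, 0.3788, 0.1106]
ee_rot: [[-0.917, 0.398, -0.0], [0.398, 0.917, -0.0], [0.0, -0.0, -1.0]]
contact_force: [0.4, 0.3, 0.2]
opening: 1.0
gripper_force: 0.0
```

Run:
```python
from h import *
s=robot.sense();I=vision.grab_frame("wrist");cv2.imwrite("pics/w1.png",I);C=cam("wrist",s)
print(s["clock"],s["ee_pos"],s["contact_force"])
print("exp",proj(C,[.512,.370,.02]))
h=cv2.cvtColor(I,cv2.COLOR_BGR2HSV);m=cv2.inRange(h,(28,70,60),(60,255,255))
n,l,st,ce=cv2.connectedComponentsWithStats(m);k=1+np.argmax(st[1:,4]);print(st[k],ce[k],onz(C,ce[k],.0185))
T=cv2.imread("pics/top0.png");print(tri(C,ce[k],cam("top"),(174.4,261.8)))
```

```text
1.65 [0.49308773 0.37876103 0.11061178] [0.3673813  0.25980894 0.18454714]
exp [316.04729468 271.26301261]
[ 280  239   76   67 3490] [317.58653295 271.50429799] [0.51316148 0.37057333 0.0185    ]
(array([0.5127027 , 0.37037752, 0.01863168]), np.float64(0.0008911538914377139))
```

View pics/w1.png

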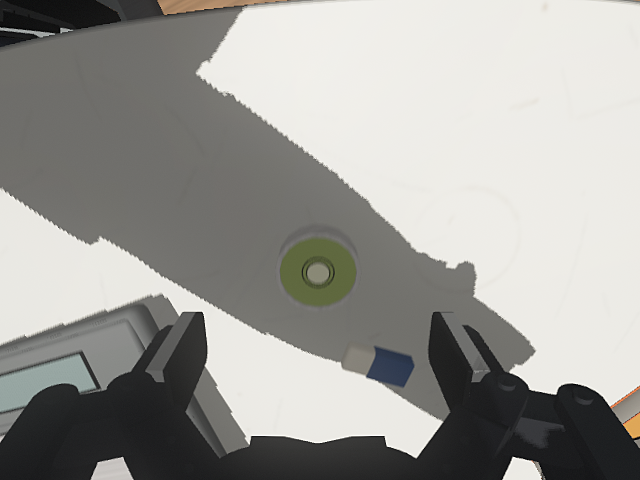

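The wrist view shows the level's green vial at (318,272), which agrees with the top view. The eraser at (378,365) is clear of the fingers, so I'm going down to grasp.

{"fn": "move_arm", "kwargs": {
  "moves": [
    [[-0.36,0,1],0,1],
    [[-0.36,0,1],0,1],
    [[-0.36,0,1],0,1],
    [[0,0,1],0,1],
    [[0,0,0.8],0,1]
  ]
}}

```text
clock: 2.2
ee_pos: [0.512, 0.3702, 0.0138]
ee_rot: [[-0.917, 0.399, -0.001], [0.399, 0.917, -0.0], [0.001, -0.001, -1.0]]
contact_force: [-0.0, 0.4, -0.2]
opening: 0.998
gripper_force: 0.0
```

{"fn": "move_arm", "kwargs": {
  "moves": [
    [[0,0,0.5],0,1],
    [[0,0,0],0,-1],
    [[0,0,0],0,-1],
    [[0,0,0],0,-1],
    [[0,0,0],0,-1]
  ]
}}

```text
clock: 2.7
ee_pos: [0.5122, 0.3711, 0.0062]
ee_rot: [[-0.917, 0.398, 0.002], [0.398, 0.917, 0.001], [-0.001, 0.001, -1.0]]
contact_force: [0.4, -0.2, 1.4]
opening: 0.639
gripper_force: 32.1
```

{"fn": "move_arm", "kwargs": {
  "moves": [
    [[0,0,0],0,-1],
    [[0,0,0],0,-1],
    [[0,0,0],0,-1],
    [[0,0,0],0,-1],
    [[0,0,0],0,-1]
  ]
}}

```text
clock: 3.2
ee_pos: [0.5122, 0.3711, 0.0062]
ee_rot: [[-0.917, 0.398, 0.002], [0.398, 0.917, 0.001], [-0.001, 0.001, -1.0]]
contact_force: [-0.4, 0.0, 5.7]
opening: 0.636
gripper_force: 32.5
```

{"fn": "move_arm", "kwargs": {
  "moves": [
    [[0,0,-0.2],0,-1],
    [[0,0,-0.8],0,-1],
    [[0,0,-1],0,-1],
    [[0,0,-1],0,-1],
    [[0,0,-1],0,-1]
  ]
}}

```text
clock: 3.7
ee_pos: [0.5113, 0.3707, 0.0859]
ee_rot: [[-0.917, 0.398, -0.001], [0.398, 0.917, -0.0], [0.001, -0.001, -1.0]]
contact_force: [-0.5, 0.9, -1.3]
opening: 0.638
gripper_force: 32.1
```

{"fn": "move_arm", "kwargs": {
  "moves": [
    [[-0.5,-0.5,-1],0,-1],
    [[-0.8,-0.8,-1],0,-1],
    [[-1,-1,0],0,-1],
    [[-1,-1,0],0,-1],
    [[-1,-1,0],0,-1]
  ]
}}

```text
clock: 4.2
ee_pos: [0.5563, 0.2567, 0.1255]
ee_rot: [[-0.917, 0.398, -0.0], [0.398, 0.917, -0.0], [0.0, -0.0, -1.0]]
contact_force: [0.3, 0.5, -1.0]
opening: 0.641
gripper_force: 32.1
```

Run:
```python
from h import *
s=robot.sense();I=vision.grab_frame("wrist");cv2.imwrite("pics/w2.png",I)
print(s["clock"],s["ee_pos"],s["contact_force"],s["opening"])
```

```text
4.2 [0.55632434 0.25672209 0.12546774] [ 0.29377082  0.45782453 -1.04297108] 0.6411203254165373
```

View pics/w2.png

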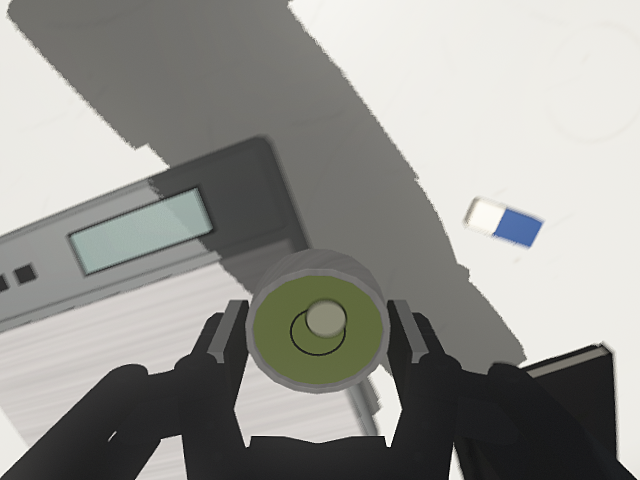

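The level is held square: vial centre near (318,332), bubble at (326,318), and the eraser untouched at (503,221). Next I'll triangulate the scale's display corners to check its height.

Run:
```python
from h import *
s=robot.sense();C=cam("wrist",s);Ct=cam("top")
for a,b in [((197,188),(235.2,269.3)),((213,231),(235.9,258.1)),((268,138),(218,273.5))]: print(tri(C,a,Ct,b))
# scale outline in top view, min-area rectangle of the grey mass
I=cv2.imread("pics/top0.png");g=cv2.cvtColor(I,cv2.COLOR_BGR2GRAY)
m=(g[170:295,200:345]<150).astype(np.uint8)*255;m=cv2.morphologyEx(m,cv2.MORPH_OPEN,np.ones((3,3)))
c=max(cv2.findContours(m,0,2)[0],key=cv2.contourArea)+np.array([200,170])
P=np.float32([onz(Ct,p[0],.038)[:2] for p in c.astype(float)])
r=cv2.minAreaRect(P);print(r)
```

```text
(array([0.49415054, 0.20573362, 0.04851774]), np.float64(0.006318523614052198))
(array([0.52061919, 0.20405653, 0.05486643]), np.float64(0.00361694620162139))
(array([0.48539203, 0.25232924, 0.03028517]), np.float64(0.007754348536419623))
((0.5914891958236694, 0.11818023025989532), (0.3249310255050659, 0.37900108098983765), 0.14821846783161163)
```

{"fn": "move_arm", "kwargs": {
  "moves": [
    [[-1,-1,0],0,-1],
    [[-1,-1,0],0,-1],
    [[-1,-1,0],0,-1],
    [[-1,-1,0],0,-1],
    [[-1,-1,0.4],0,-1]
  ]
}}

```text
clock: 4.75
ee_pos: [0.6088, 0.1252, 0.1181]
ee_rot: [[-0.917, 0.398, 0.001], [0.398, 0.917, 0.0], [-0.001, 0.001, -1.0]]
contact_force: [0.2, -0.1, -0.8]
opening: 0.641
gripper_force: 32.2
```

{"fn": "move_arm", "kwargs": {
  "moves": [
    [[-0.86,-0.68,1],0,-1],
    [[0,0,1],0,-1],
    [[0,0,0.4],0,-1],
    [[0,0,0.1],0,-1],
    [[0,0,0],0,-1]
  ]
}}

```text
clock: 5.25
ee_pos: [0.6185, 0.1073, 0.0676]
ee_rot: [[-0.917, 0.398, -0.0], [0.398, 0.917, 0.0], [0.0, 0.0, -1.0]]
contact_force: [-0.0, 0.1, -1.4]
opening: 0.638
gripper_force: 32.2
```

Run:
```python
from h import *
s=robot.sense();print(s["clock"],s["ee_pos"],s["contact_force"])
T=vision.grab_frame("top");S=vision.grab_frame("scene");W=vision.grab_frame("wrist")
a=cv2.resize(S[200:360,190:430],(480,320));b=cv2.resize(W,(320,240));c=cv2.resize(T[170:300,200:350],(300,260))
o=np.zeros((580,800,3),np.uint8);o[:320,:480]=a;o[:240,480:]=b;o[320:,:300]=c;cv2.imwrite("pics/p1.png",o)
```

```text
5.25 [0.61847179 0.10734965 0.06761375] [-0.0186633   0.13667397 -1.44705895]
```

View pics/p1.png

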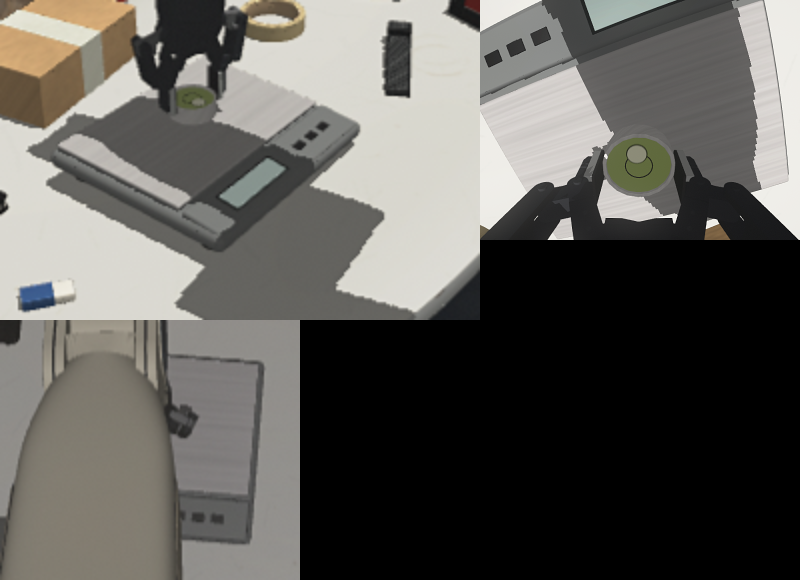

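The level hangs over the middle of the pan, with its vial at (640,165) in the wrist inset. I'm lowering it gently until the force shows contact.

{"fn": "move_arm", "kwargs": {
  "moves": [
    [[0,0,0.25],0,-1],
    [[0,0,0.15],0,-1],
    [[0,0,0.1],0,-1],
    [[0,0,0.05],0,-1],
    [[0,0,0],0,-1]
  ]
}}

```text
clock: 5.9
ee_pos: [0.6185, 0.1068, 0.0561]
ee_rot: [[-0.917, 0.398, -0.0], [0.398, 0.917, -0.0], [0.0, -0.0, -1.0]]
contact_force: [-0.2, -0.4, -2.0]
opening: 0.637
gripper_force: 32.2
```

{"fn": "move_arm", "kwargs": {
  "moves": [
    [[0,0,0.03],0,-1],
    [[0,0,0.03],0,-1],
    [[0,0,0.03],0,-1],
    [[0,0,0],0,-1],
    [[0,0,0],0,-1]
  ]
}}

```text
clock: 6.4
ee_pos: [0.6186, 0.1068, 0.0548]
ee_rot: [[-0.917, 0.398, 0.0], [0.398, 0.917, 0.0], [-0.0, 0.0, -1.0]]
contact_force: [-1.3, -0.1, 2.8]
opening: 0.637
gripper_force: 32.6
```

{"fn": "move_arm", "kwargs": {
  "moves": [
    [[0,0,-0.01],0,-1],
    [[0,0,0],0,0.45],
    [[0,0,0],0,0.6],
    [[0,0,0],0,0.8],
    [[0,0,0],0,1]
  ]
}}

```text
clock: 6.9
ee_pos: [0.6186, 0.1068, 0.0546]
ee_rot: [[-0.917, 0.398, -0.0], [0.398, 0.917, -0.0], [0.0, -0.0, -1.0]]
contact_force: [-0.2, -0.1, -0.1]
opening: 1.004
gripper_force: 0.0
```

{"fn": "move_arm", "kwargs": {
  "moves": [
    [[0,0,-0.2],0,1],
    [[0,0,-0.8],0,1],
    [[0,0,-1],0,1],
    [[0,0,-1],0,1],
    [[0,0,-1],0,1]
  ]
}}

```text
clock: 7.4
ee_pos: [0.6185, 0.1068, 0.1358]
ee_rot: [[-0.917, 0.398, 0.0], [0.398, 0.917, -0.0], [-0.0, 0.0, -1.0]]
contact_force: [0.7, -0.4, -0.2]
opening: 0.996
gripper_force: 0.0
```

Run:
```python
from h import *
s=robot.sense();print(s["clock"],s["ee_pos"],s["contact_force"]);I=vision.grab_frame("wrist");cv2.imwrite("pics/w3.png",I);C=cam("wrist",s)
m=cv2.inRange(cv2.cvtColor(I,cv2.COLOR_BGR2HSV),(28,70,60),(60,255,255))
n,l,st,ce=cv2.connectedComponentsWithStats(m);k=1+np.argmax(st[1:,4]);x,y,w,h=st[k][:4];print(st[k],onz(C,(x+w/2,y+h/2),.0665),onz(C,(x+w/2,y+h/2),.0185+.035))
```

```text
7.4 [0.61850857 0.10677911 0.13575347] [ 0.6923796  -0.37072673 -0.23801054]
[ 274  214   86   79 4562] [0.61876828 0.10681822 0.0665    ] [0.62344797 0.10477185 0.0535    ]
```

View pics/w3.png

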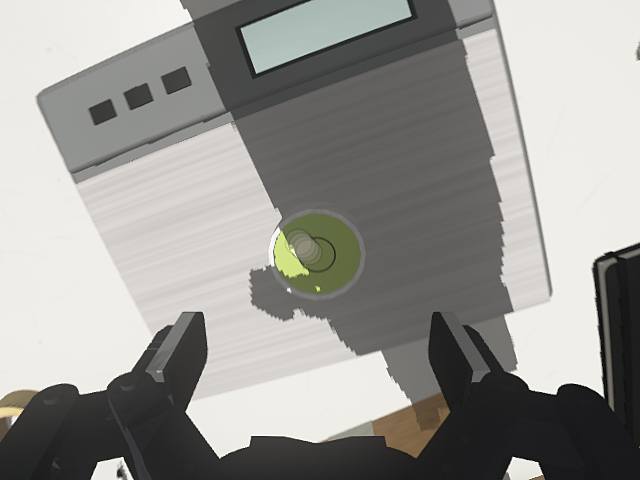

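The level now stands on the pan at (0.619, 0.107), within 2 mm of the pan's centre, with the bubble against the rim at (303,245). The scale's front-right corner shows at (40,98). I'm turning the gripper for the wedge now.

{"fn": "move_arm", "kwargs": {
  "moves": [
    [[0,0,-0.3],1,1],
    [[0,0,0],1,1],
    [[0,0,0],1,1],
    [[0,0,0],1,1],
    [[0,0,0],1,1]
  ]
}}

```text
clock: 7.95
ee_pos: [0.6186, 0.1068, 0.1408]
ee_rot: [[-0.724, 0.69, 0.0], [0.69, 0.724, 0.0], [-0.0, 0.0, -1.0]]
contact_force: [-0.0, 0.3, 0.4]
opening: 0.994
gripper_force: 0.0
```

{"fn": "move_arm", "kwargs": {
  "moves": [
    [[0,0,0],1,1],
    [[0,0,0],1,1],
    [[0,0,0],1,1],
    [[0,0,0],1,1],
    [[0,0,0],1,1]
  ]
}}

```text
clock: 8.45
ee_pos: [0.6186, 0.1068, 0.1408]
ee_rot: [[-0.444, 0.896, 0.0], [0.896, 0.444, -0.0], [-0.0, 0.0, -1.0]]
contact_force: [0.3, 0.1, -0.2]
opening: 0.999
gripper_force: 0.0
```

Run:
```python
from h import *
s=robot.sense();print(s["clock"],s["ee_pos"],s["contact_force"])
R=np.array(s["ee_rot"]);print("tool yaw x",np.degrees(np.arctan2(R[1,0],R[0,0])))
I=vision.grab_frame("top");cv2.imwrite("pics/t2.png",I);Ct=cam("top")
g=cv2.cvtColor(I,cv2.COLOR_BGR2GRAY);x0,y0=360,240
m=(g[y0:300,x0:440]<90).astype(np.uint8)*255
c=max(cv2.findContours(m,0,2)[0],key=cv2.contourArea)+np.array([x0,y0]);r=cv2.minAreaRect(c);b=cv2.boxPoints(r);print(r,b.tolist())
b=b[np.argsort(b[:,0])];tip=b[:2].mean(0);heel=b[2:].mean(0)
A=onz(Ct,tip,.001);B=onz(Ct,heel,.015);print(A,B,np.linalg.norm(A-B))
u=(A-B)[:2];u/=np.linalg.norm(u);print("yaw",np.degrees(np.arctan2(u[1],u[0])),"heel centre",A[:2]-.149*u)
t=A[:2]-.149*u-np.array(s["ee_pos"])[:2];print("to heel, tool axes",R[:2,:2].T@t)
s3=dict(s);
```

```text
8.45 [0.61857674 0.10678249 0.14076176] [ 0.26427871  0.11500818 -0.17172715]
tool yaw x 116.35550348629225
((399.80987548828125, 266.7082214355469), (14.77303695678711, 63.901973724365234), 66.37062072753906) [[367.57708740234375, 272.74755859375], [426.121337890625, 247.1344451904297], [432.04266357421875, 260.66888427734375], [373.4984130859375, 286.281982421875]]
[ 0.4701244  -0.14120262  0.001     ] [ 0.53650304 -0.29290845  0.015     ] 0.16618297769012114
yaw 113.63170442617154 heel centre [ 0.52985195 -0.27770764]
to heel, tool axes [-0.30513656 -0.25019278]
```

{"fn": "move_arm", "kwargs": {
  "moves": [
    [[-1,-0.83,0],0,1],
    [[-1,-0.83,0],0,1],
    [[-1,-0.83,0],0,1],
    [[-1,-0.83,0],0,1],
    [[-1,-0.83,0],0,1]
  ]
}}

```text
clock: 9.0
ee_pos: [0.5886, -0.0207, 0.1408]
ee_rot: [[-0.448, 0.894, 0.0], [0.894, 0.448, -0.0], [-0.0, 0.0, -1.0]]
contact_force: [-0.0, 0.3, -0.5]
opening: 1.003
gripper_force: 0.0
```

{"fn": "move_arm", "kwargs": {
  "moves": [
    [[-1,-0.83,0],0,1],
    [[-1,-0.83,0],0,1],
    [[-1,-0.83,0],0,1],
    [[-1,-0.83,0],0,1],
    [[-1,-0.83,0],0,1]
  ]
}}

```text
clock: 9.5
ee_pos: [0.559, -0.1473, 0.1408]
ee_rot: [[-0.448, 0.894, 0.0], [0.894, 0.448, -0.0], [-0.0, 0.0, -1.0]]
contact_force: [0.2, -0.3, 0.6]
opening: 0.997
gripper_force: 0.0
```

{"fn": "move_arm", "kwargs": {
  "moves": [
    [[-1,-0.83,0],0,1],
    [[-1,-0.83,0],0,1],
    [[-1,-0.83,0],0,1],
    [[-1,-0.83,0],0,1],
    [[-1,-0.83,0],0.7,1]
  ]
}}

```text
clock: 10.0
ee_pos: [0.5294, -0.2739, 0.1408]
ee_rot: [[-0.403, 0.915, 0.0], [0.915, 0.403, -0.0], [-0.0, 0.0, -1.0]]
contact_force: [0.3, -0.1, -0.3]
opening: 0.996
gripper_force: 0.0
```

Run:
```python
from h import *
s=robot.sense();I=vision.grab_frame("wrist");cv2.imwrite("pics/w4.png",I);C=cam("wrist",s);R=s["ee_rot"]
print(s["clock"],s["ee_pos"],s["contact_force"],"yaw",np.degrees(np.arctan2(R[1,0],R[0,0])))
print([proj(C,p).round(0) for p in ([.52985,-.2777,.026],[.4701,-.1412,.001],[.466,-.022,.033])])
```

```text
10.0 [ 0.52939223 -0.27387528  0.1408016 ] [ 0.3030765  -0.09231622 -0.32353914] yaw 113.78675025373394
[array([315., 234.]), array([316.,   2.]), array([ 398., -219.])]
```

View pics/w4.png

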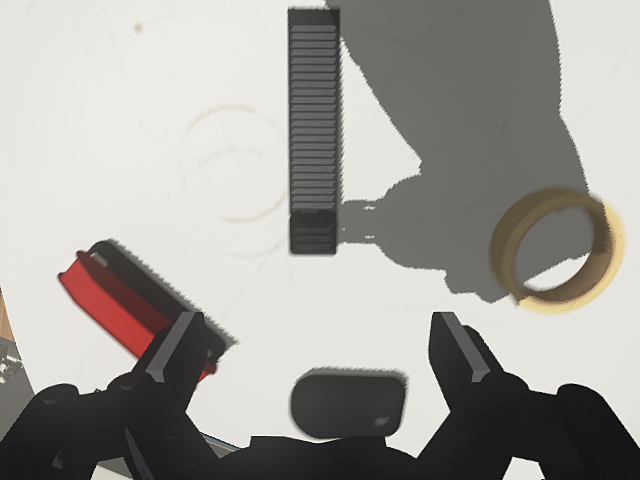

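The wedge is lined up with the tool: its tip edge is at row 9 and the rear top edge of its heel at row 253, both centred near column 313. The stapler's near end is at about (225,345), so I'm checking its clearance.

Run:
```python
from h import *
s=robot.sense();C=cam("wrist",s);R=s["ee_rot"]
f=lambda p,z:(R.T@(onz(C,p,z)-s["ee_pos"]))[:2].round(4)
print("tip",f((314,9),.001),"heel rear",f((313,253),.026),"heel front",f((314,211),.026),f((314,211),.0178))
print("stapler",f((230,340),.01),f((205,310),.05),f((215,370),.05),"tape",f((495,240),.025))
print("tri heel rear edge", tri(C,(313,253),cam("top"),(429.1,253.9)))
```

```text
tip [ 0.1412 -0.0019] heel rear [-0.0174 -0.0026] heel front [ 0.0129 -0.0019] [ 0.0106 -0.0019]
stapler [-0.0995 -0.0702] [-0.0493 -0.075 ] [-0.0982 -0.0728] tape [-0.0081  0.1252]
tri heel rear edge (array([ 0.53105555, -0.28554132,  0.05009226]), np.float64(0.0024795646022755372))
```

{"fn": "move_arm", "kwargs": {
  "moves": [
    [[-0.1,-0.05,1],0,1],
    [[-0.1,-0.05,1],0,1],
    [[0,0,1],0,1],
    [[0,0,1],0,1],
    [[0,0,1],0,1]
  ]
}}

```text
clock: 10.55
ee_pos: [0.5295, -0.2772, 0.0401]
ee_rot: [[-0.404, 0.915, 0.0], [0.915, 0.404, -0.0], [-0.0, 0.0, -1.0]]
contact_force: [0.0, -0.4, -0.6]
opening: 1.0
gripper_force: 0.0
```

{"fn": "move_arm", "kwargs": {
  "moves": [
    [[0,0,1],0,1],
    [[0,0,0.6],0,1],
    [[0,0,0],0,0.3],
    [[0,0,0],0,-0.2],
    [[0,0,0],0,-1]
  ],
  "force": 25
}}

```text
clock: 11.05
ee_pos: [0.5301, -0.2777, 0.0097]
ee_rot: [[-0.403, 0.915, 0.001], [0.915, 0.403, -0.001], [-0.001, 0.001, -1.0]]
contact_force: [0.3, -0.3, 0.9]
opening: 0.514
gripper_force: 0.0
```

{"fn": "move_arm", "kwargs": {
  "moves": [
    [[0,0,0],0,-1],
    [[0,0,0],0,-1],
    [[0,0,0],0,-1],
    [[0,0,-0.1],0,-1],
    [[0,0,-0.3],0,-1]
  ]
}}

```text
clock: 11.55
ee_pos: [0.5291, -0.2771, 0.0166]
ee_rot: [[-0.402, 0.916, -0.001], [0.916, 0.402, 0.001], [0.001, -0.001, -1.0]]
contact_force: [-0.3, 0.6, -0.1]
opening: 0.387
gripper_force: 24.9
```

Run:
```python
from h import *
s=robot.sense();R=s["ee_rot"];C=cam("wrist",s);I=vision.grab_frame("wrist");cv2.imwrite("pics/w5.png",I)
print(s["ee_pos"],s["contact_force"],s["opening"])
g=cv2.cvtColor(I,cv2.COLOR_BGR2GRAY);m=(g[:250,240:400]<75).astype(np.uint8)*255
c=max(cv2.findContours(m,0,2)[0],key=cv2.contourArea)+np.array([240,0]);x,y,w,h=cv2.boundingRect(c);print(x,y,w,h)
# scale pose from wrist view w3 (front-right corner etc.)
C3=cam("wrist",dict(ee_pos=np.array([.61851,.10678,.13575]),ee_rot=np.array([[-.917,.398,0],[.398,.917,0],[0,0,-1.]])))
for p,z in [((38,97),.034),((232,18),.0375),((489,12),.041),((549,297),.041),((76,182),.042)]: print(p,onz(C3,p,z).round(4))
```

```text
[ 0.52913218 -0.27705111  0.01655517] [-0.34371785  0.57568408 -0.10195848] 0.3868157354108965
265 0 101 250
(38, 97) [ 0.4686 -0.0142  0.034 ]
(232, 18) [0.482  0.1148 0.0375]
(489, 12) [0.5348 0.2465 0.041 ]
(549, 297) [0.7214 0.237  0.041 ]
(76, 182) [ 0.5244 -0.0156  0.042 ]
```

The wedge is gripped and lifted about 8 mm. Next I turn it to the scale's y direction, about 87° yaw, and line it up with the foot.

{"fn": "move_arm", "kwargs": {
  "moves": [
    [[0,0,0],0.5,-1],
    [[0,0,0],1,-1],
    [[0,0,0],1,-1],
    [[0,0,0],1,-1],
    [[0,0,0],1,-1]
  ]
}}

```text
clock: 12.1
ee_pos: [0.5295, -0.2773, 0.0169]
ee_rot: [[-0.097, 0.995, 0.0], [0.995, 0.097, -0.0], [-0.0, 0.0, -1.0]]
contact_force: [0.7, 0.3, -0.3]
opening: 0.391
gripper_force: 24.9
```

{"fn": "move_arm", "kwargs": {
  "moves": [
    [[0,0,0],1,-1],
    [[0,0,0],1,-1],
    [[0,0,0],0.2,-1],
    [[0.5,-0.4,0],0,-1],
    [[0.6,-0.4,0],0,-1]
  ]
}}

```text
clock: 12.6
ee_pos: [0.514, -0.2539, 0.0165]
ee_rot: [[0.052, 0.999, -0.0], [0.999, -0.052, 0.0], [0.0, -0.0, -1.0]]
contact_force: [-1.2, -0.5, -0.8]
opening: 0.387
gripper_force: 24.9
```

{"fn": "move_arm", "kwargs": {
  "moves": [
    [[0.8,-0.4,0],0,-1],
    [[0.8,-0.4,0],0,-1],
    [[0.8,-0.4,0],0,-1],
    [[0.7,-0.4,0],0,-1],
    [[0,0,0],0,-1]
  ]
}}

```text
clock: 13.1
ee_pos: [0.4845, -0.1886, 0.0168]
ee_rot: [[0.051, 0.999, -0.001], [0.999, -0.051, 0.001], [0.001, -0.001, -1.0]]
contact_force: [-0.6, 0.5, -1.4]
opening: 0.392
gripper_force: 24.9
```

Run:
```python
from h import *
s=robot.sense();I=vision.grab_frame("wrist");J=vision.grab_frame("top");C=cam("wrist",s);Ct=cam("top");R=s["ee_rot"]
print(s["clock"],s["ee_pos"],s["contact_force"],"yaw",np.degrees(np.arctan2(R[1,0],R[0,0])))
o=np.zeros((600,800,3),np.uint8);o[:480,:640]=I;cv2.imwrite("pics/t3.png",J)
K=cv2.resize(J[165:300,205:405],(400,270));o[330:600,400:]=K;cv2.imwrite("pics/w6.png",o)
h=np.append(s["ee_pos"][:2],.035)
print("foot px wrist",proj(C,[.4965,.005,.034]),"top",(proj(Ct,[.4965,.005,.034])-[205,165])*2+[400,330], "corner",proj(C,[.467,-.018,.034]))
```

```text
13.1 [ 0.4845435  -0.18861784  0.01677132] [-0.58061871  0.53763696 -1.35791365] yaw 87.05917680035807
foot px wrist [ 324.05932919 -287.42422391] top [619.05083526 536.08277584] corner [ 219.49561256 -216.42061166]
```

View pics/w6.png

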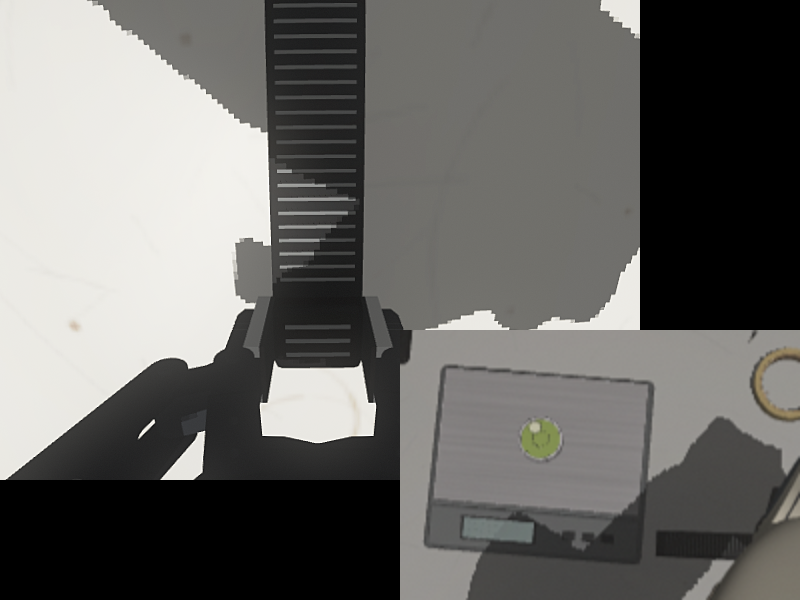

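The wrist view shows the wedge gripped straight, with the ramp in columns 268–365. In the top inset the wedge tip is at (656,544) and the foot axis at (618,538). The wedge is about 3 mm too far towards -x, so I shift it and lower it to the desk.

{"fn": "move_arm", "kwargs": {
  "moves": [
    [[0,0.15,0.2],0,-1],
    [[0,0,0.1],0,-1],
    [[0,0,0.05],0,-1],
    [[0,0,0.03],0,-1],
    [[0,0,0],0,-1]
  ]
}}

```text
clock: 13.7
ee_pos: [0.4895, -0.1916, 0.0098]
ee_rot: [[0.054, 0.999, 0.001], [0.999, -0.054, -0.001], [-0.001, 0.001, -1.0]]
contact_force: [-2.2, 1.0, 11.0]
opening: 0.395
gripper_force: 26.3
```

{"fn": "move_arm", "kwargs": {
  "moves": [
    [[0,0,0.03],0,-1],
    [[0,0,0],0,-1],
    [[0,0,0],0,-1],
    [[0,0,0],0,-1],
    [[0,0,0],0,-1]
  ]
}}

```text
clock: 14.2
ee_pos: [0.4895, -0.1915, 0.0098]
ee_rot: [[0.054, 0.999, 0.001], [0.999, -0.054, -0.001], [-0.001, 0.001, -1.0]]
contact_force: [-4.5, 3.3, 18.4]
opening: 0.39
gripper_force: 27.2
```

{"fn": "move_arm", "kwargs": {
  "moves": [
    [[0,0,-0.06],0,-1],
    [[0,0,0],0,-1],
    [[0,0,0],0,-1],
    [[0,0,0],0,-1],
    [[0,0,0],0,-1]
  ]
}}

```text
clock: 14.7
ee_pos: [0.4893, -0.1914, 0.0098]
ee_rot: [[0.054, 0.999, 0.0], [0.999, -0.054, -0.0], [-0.0, 0.0, -1.0]]
contact_force: [-1.4, 0.9, 5.4]
opening: 0.392
gripper_force: 25.7
```

{"fn": "move_arm", "kwargs": {
  "moves": [
    [[0.2,0,-0.015],0,-1],
    [[0.5,0,0],0,-1],
    [[0.5,0,0],0,-1],
    [[0.5,0,0],0,-1],
    [[0.2,0,0],0,-1]
  ]
}}

```text
clock: 15.2
ee_pos: [0.4909, -0.1515, 0.0099]
ee_rot: [[0.053, 0.999, -0.0], [0.999, -0.053, 0.0], [0.0, -0.001, -1.0]]
contact_force: [-0.4, 0.2, -0.0]
opening: 0.395
gripper_force: 25.0
```

{"fn": "move_arm", "kwargs": {
  "moves": [
    [[0.05,0,0],0,-1],
    [[0.05,0,0],0,-1],
    [[0.05,0,0],0,-1],
    [[0.05,0,0],0,-1],
    [[0.05,0,0],0,-1]
  ]
}}

```text
clock: 15.7
ee_pos: [0.4913, -0.1482, 0.0099]
ee_rot: [[0.054, 0.999, -0.0], [0.999, -0.054, 0.0], [0.0, -0.0, -1.0]]
contact_force: [-0.0, 0.3, 1.0]
opening: 0.391
gripper_force: 24.9
```

Run:
```python
from h import *
s=robot.sense();J=vision.grab_frame("top");S=vision.grab_frame("scene")
print(s["clock"],s["ee_pos"],s["contact_force"])
o=np.zeros((600,800,3),np.uint8);o[:405,:600]=cv2.resize(J[165:300,205:405],(600,405))
a=cv2.resize(S[215:325,210:380],(340,220));o[380:600,460:]=a;cv2.imwrite("pics/p2.png",o);cv2.imwrite("pics/s4.png",S)
```

```text
15.7 [ 0.49131635 -0.14815907  0.00989514] [-0.04361864  0.3422173   1.04795532]
```

View pics/p2.png

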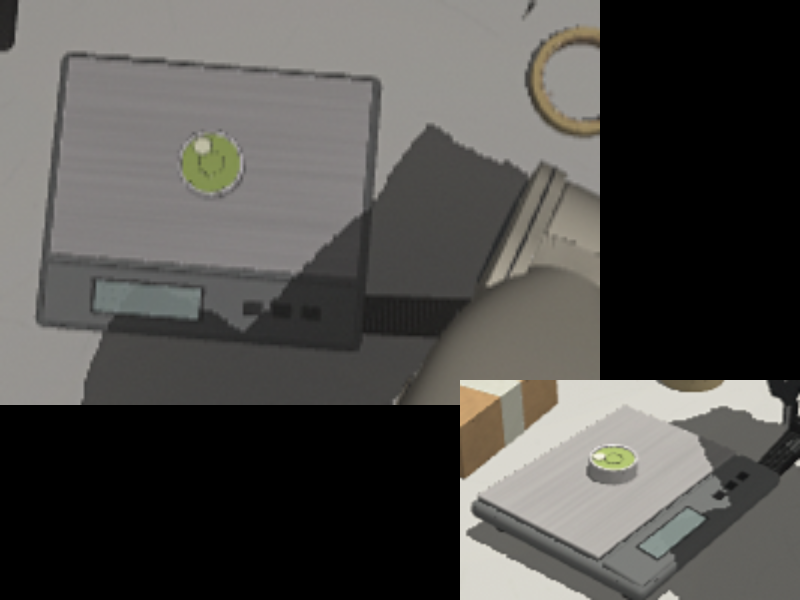

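The wedge tip is now under the base: in the top inset the ramp centre meets the edge at (363,316), and the foot axis is near (327,313), so it is lined up. The bubble is still at the rim at (203,146). I'm pushing on slowly.

{"fn": "move_arm", "kwargs": {
  "moves": [
    [[0.06,0,0],0,-1],
    [[0.06,0,0],0,-1],
    [[0.06,0,0],0,-1],
    [[0.06,0,0],0,-1],
    [[0.06,0,0],0,-1]
  ]
}}

```text
clock: 16.3
ee_pos: [0.4918, -0.1423, 0.0101]
ee_rot: [[0.054, 0.999, 0.0], [0.999, -0.054, -0.001], [-0.001, 0.0, -1.0]]
contact_force: [0.8, -1.5, -1.3]
opening: 0.39
gripper_force: 24.9
```

{"fn": "move_arm", "kwargs": {
  "moves": [
    [[0.06,0,0],0,-1],
    [[0.06,0,0],0,-1],
    [[0.06,0,0],0,-1],
    [[0.06,0,0],0,-1],
    [[0.06,0,0],0,-1]
  ]
}}

```text
clock: 16.8
ee_pos: [0.4921, -0.1361, 0.01]
ee_rot: [[0.054, 0.999, 0.0], [0.999, -0.054, -0.0], [-0.0, 0.0, -1.0]]
contact_force: [0.1, -3.0, 0.2]
opening: 0.389
gripper_force: 24.9
```

{"fn": "move_arm", "kwargs": {
  "moves": [
    [[0.06,0,0],0,-1],
    [[0.06,0,0],0,-1],
    [[0.06,0,0],0,-1],
    [[0.06,0,0],0,-1],
    [[0.06,0,0],0,-1]
  ]
}}

```text
clock: 17.3
ee_pos: [0.4923, -0.13, 0.01]
ee_rot: [[0.054, 0.999, -0.0], [0.999, -0.054, -0.0], [-0.0, -0.0, -1.0]]
contact_force: [-0.3, -4.3, 0.0]
opening: 0.392
gripper_force: 24.9
```

```bash
cat > b.py <<'E'
from h import *
# bubble minus vial centre, mm in world x,y (vial plane z .066)
def bub(I,C,c0,z=.066,sc=8,r=16):
    x0,y0=int(c0[0])-r,int(c0[1])-r
    A=cv2.resize(I[y0:y0+2*r,x0:x0+2*r],None,fx=sc,fy=sc,interpolation=cv2.INTER_CUBIC)
    H=cv2.cvtColor(A,cv2.COLOR_BGR2HSV)
    m=cv2.inRange(H,(25,90,40),(65,255,255));n,l,st,_=cv2.connectedComponentsWithStats(m);k=1+np.argmax(st[1:,4])
    c=cv2.findContours((l==k).astype(np.uint8),0,2)[0];h=cv2.convexHull(np.vstack(c))
    (ex,ey),ax,_=cv2.fitEllipse(h)
    v=np.zeros(m.shape,np.uint8);cv2.drawContours(v,[h],-1,255,-1)
    w=np.clip(140.-H[:,:,1],0,None)*(v>0); w*=(H[:,:,2]>110)
    n,l,st,_=cv2.connectedComponentsWithStats((w>0).astype(np.uint8))
    if n<2: return None
    k=1+np.argmax(st[1:,4]);w=w*(l==k);M=cv2.moments(w.astype(np.float32))
    f=lambda x,y:onz(C,((x+.5)/sc-.5+x0,(y+.5)/sc-.5+y0),z)
    e=f(ex,ey);b=f(M['m10']/M['m00'],M['m01']/M['m00']);return ((b-e)[:2]*1e3).round(1),e.round(4),np.round(ax,0),st[k][4]/sc**2
if __name__=="__main__":
    s=robot.sense();print(s["clock"],s["ee_pos"],s["contact_force"])
    for n,c in(("top",(275,219)),("scene",(286,256))):
        I=vision.grab_frame(n);cv2.imwrite(f"pics/{n}_{s['clock']:.1f}.png",I);print(n,bub(I,cam(n),c))
E
python3 b.py; python3 -c "
from b import *
print(bub(cv2.imread('pics/s4.png'),cam('scene'),(286,256)))"
```

```text
17.3 [ 0.49234974 -0.12997039  0.00996389] [-0.34751605 -4.3025013   0.03564483]
top (array([2.7, 1.1]), array([0.6183, 0.1067, 0.066 ]), array([146., 152.]), np.float64(262.703125))
scene (array([3. , 1.4]), array([0.6184, 0.104 , 0.066 ]), array([ 83., 165.]), np.float64(166.34375))
(array([2.4, 0.9]), array([0.6179, 0.1029, 0.066 ]), array([ 82., 163.]), np.float64(159.953125))
```

Run:
```python
import cv2,glob
I=cv2.imread("pics/top_17.3.png");H=cv2.cvtColor(I,cv2.COLOR_BGR2HSV)
print(H[207:232,263:288,1]);print(H[207:232,263:288,2])
```

```text
[[  8  10   8   8   6   8   8   6   8   6  10   6   6   8   6   8   6   8
    8   8   4   6   8   8   6]
 [  8   6   6  10   8   8   6   6   5   6   8   5   5   5   8   8   5   6
   10   8   8   8   8   6   6]
 [  6   6   8   6   8   6   7   6   5  46  32  39  32  33  19  22   8   8
    6   6   6   8   6   6   6]
 [  6   6   6   8   6   8   8  11  31  48  84 116 117 112  89  72  31   9
    8   8   8   6   6   6  10]
 [  8   8   8   5   6   6  38  43  42  38  41  74 117 115 114 118 112  69
    9   7   7  10   6   8   6]
 [  6   8   4   8  22  83  74  37  35  36  34  36 112 115 112 114 115 116
   94  27   7   8   8   6   6]
 [  6   8   8   3  74 118  58  34  35  37  35  34  70 116 113 113 112 115
  115  89  12   9   8   8   8]
 [  4   6   3  28 116 118  64  34  36  36  35  37  71 112 114 112 113 112
  114 116  75  10   7   8   8]
 [  6   6   3 103 116 115 107  36  36  33  38  64  99 105 105 111 114 112
  113 115 107   6   5   8  10]
 [  6   6  13 122 113 112 114 102  54  47  99 114 115 109 108 112 112 111
  112 113 112  15   6   6   6]
 [  8   6  33 116 114 112 114 114 101 114 116 114 
[... 3451 characters left out ...]
43 143 143 143 143 142 143 143 143 143
  142 133 139  92 126 131 130]
 [130 131 132 135 137 141 136 144 143 143 144 143 143 143 142 143 142 130
  150 140  94 120 131 129 128]
 [130 130 131 130 109 140 162 130 134 144 142 143 143 144 143 142 123 167
  134 103 101 132 130 129 129]
 [129 130 130 130 122 111 123 126 153 149 149 135 140 121 160 165 121 126
  100 101 127 131 130 131 130]
 [129 130 129 130 129 122 113 115 120 114 115 125 126 108 123 122  96  95
  120 126 132 132 132 132 132]
 [128 127 128 128 128 128 129 123 115 102  90 110 101 104  98 102 117 123
  132 131 131 131 132 131 133]
 [130 131 129 130 130 130 128 129 130 124 119 122 118 122 122 124 131 129
  129 131 130 129 131 129 130]]
```

```bash
python3 - <<'E'
t=open("b.py").read()
a=t.index("    m=cv2.inRange");b=t.index("    f=lambda")
t=t[:a]+'''    S=H[:,:,1].astype(float);V=H[:,:,2].astype(float)
    m=cv2.inRange(H,(25,60,40),(65,255,255));n,l,st,_=cv2.connectedComponentsWithStats(m);k=1+np.argmax(st[1:,4])
    s0=np.median(S[l==k]);v0=np.median(V[l==k])
    h=cv2.convexHull(np.vstack(cv2.findContours((l==k).astype(np.uint8),0,2)[0]))
    (ex,ey),ax,_=cv2.fitEllipse(h)
    v=np.zeros(m.shape,np.uint8);cv2.drawContours(v,[h],-1,255,-1);v=cv2.erode(v,np.ones((sc+1,sc+1)))
    q=((S<.65*s0)&(V>.95*v0)&(v>0)).astype(np.uint8);q=cv2.morphologyEx(q,cv2.MORPH_OPEN,np.ones((2*sc,2*sc)))
    n,l,st,ce=cv2.connectedComponentsWithStats(q)
    if n<2: return None
    k=1+np.argmax(st[1:,4]);M=dict(m10=ce[k][0],m01=ce[k][1],m00=1)
'''+t[b:]
open("b.py","w").write(t)
E
python3 -c "
from b import *
for f,n,c in (('top_17.3','top',(275,219)),('t3','top',(275,219)),('scene_17.3','scene',(286,256)),('s4','scene',(286,256))): print(f,bub(cv2.imread(f'pics/{f}.png'),cam(n),c))
C3=cam('wrist',dict(ee_pos=np.array([.61851,.10678,.13575]),ee_rot=np.array([[-.917,.398,0],[.398,.917,0],[0,0,-1.]])))
print(bub(cv2.imread('pics/w3.png'),C3,(317,253),sc=2,r=60))
"
```

```text
top_17.3 (array([14. ,  6.8]), array([0.6184, 0.1066, 0.066 ]), array([152., 155.]), np.float64(20.4375))
t3 (array([14. ,  6.9]), array([0.6178, 0.1062, 0.066 ]), array([152., 156.]), np.float64(23.65625))
scene_17.3 (array([14.5,  5.9]), array([0.6184, 0.1043, 0.066 ]), array([ 89., 170.]), np.float64(14.0))
s4 (array([14.8,  5.8]), array([0.6179, 0.103 , 0.066 ]), array([ 88., 167.]), np.float64(11.421875))
(array([-6.5, -5.1]), array([0.6183, 0.1067, 0.066 ]), array([159., 172.]), np.float64(607.75))
```

{"fn": "move_arm", "kwargs": {
  "moves": [
    [[0.06,0,0],0,-1],
    [[0.06,0,0],0,-1],
    [[0.06,0,0],0,-1],
    [[0.06,0,0],0,-1],
    [[0.06,0,0],0,-1]
  ]
}}

```text
clock: 17.9
ee_pos: [0.4927, -0.124, 0.01]
ee_rot: [[0.054, 0.999, 0.0], [0.999, -0.054, -0.0], [-0.0, 0.0, -1.0]]
contact_force: [0.4, -4.1, -0.5]
opening: 0.388
gripper_force: 24.9
```

{"fn": "move_arm", "kwargs": {
  "moves": [
    [[0.06,0,0],0,-1],
    [[0.06,0,0],0,-1],
    [[0.06,0,0],0,-1],
    [[0.06,0,0],0,-1],
    [[0.06,0,0],0,-1]
  ]
}}

```text
clock: 18.4
ee_pos: [0.493, -0.118, 0.0099]
ee_rot: [[0.054, 0.999, -0.0], [0.999, -0.054, 0.0], [0.0, -0.0, -1.0]]
contact_force: [-0.4, -4.0, -1.9]
opening: 0.39
gripper_force: 24.9
```

```bash
python3 b.py
```

```text
18.4 [ 0.49297575 -0.11797823  0.00994786] [-0.44135374 -4.00958929 -1.91674171]
top (array([10.9,  7.8]), array([0.619, 0.107, 0.066]), array([151., 156.]), np.float64(22.140625))
scene (array([11.7,  7.3]), array([0.6187, 0.105 , 0.066 ]), array([ 89., 170.]), np.float64(14.640625))
```

{"fn": "move_arm", "kwargs": {
  "moves": [
    [[0.06,0,0],0,-1],
    [[0.06,0,0],0,-1],
    [[0.06,0,0],0,-1],
    [[0.06,0,0],0,-1],
    [[0.06,0,0],0,-1]
  ]
}}

```text
clock: 19.0
ee_pos: [0.4933, -0.112, 0.01]
ee_rot: [[0.054, 0.999, -0.0], [0.999, -0.054, -0.0], [-0.0, -0.0, -1.0]]
contact_force: [0.2, -3.6, -1.2]
opening: 0.393
gripper_force: 24.9
```

{"fn": "move_arm", "kwargs": {
  "moves": [
    [[0.05,0,0],0,-1],
    [[0.05,0,0],0,-1],
    [[0,0,0],0,-1],
    [[0,0,0],0,-1],
    [[0,0,0],0,-1]
  ]
}}

```text
clock: 19.5
ee_pos: [0.4934, -0.1098, 0.0099]
ee_rot: [[0.054, 0.999, -0.0], [0.999, -0.054, 0.001], [0.001, -0.0, -1.0]]
contact_force: [1.0, -0.5, -1.0]
opening: 0.39
gripper_force: 24.9
```

```bash
python3 b.py
```

```text
19.5 [ 0.49338515 -0.1098443   0.00992507] [ 1.03106937 -0.48532948 -0.9903393 ]
top (array([7.2, 5.2]), array([0.6192, 0.1073, 0.066 ]), array([151., 155.]), np.float64(23.625))
scene (array([7.6, 4.4]), array([0.6189, 0.1053, 0.066 ]), array([ 89., 169.]), np.float64(15.078125))
```

{"fn": "move_arm", "kwargs": {
  "moves": [
    [[0.06,0,0],0,-1],
    [[0.06,0,0],0,-1],
    [[0.06,0,0],0,-1],
    [[0.06,0,0],0,-1],
    [[0.06,0,0],0,-1]
  ]
}}

```text
clock: 20.1
ee_pos: [0.4938, -0.1041, 0.01]
ee_rot: [[0.054, 0.999, 0.0], [0.999, -0.054, -0.0], [-0.0, 0.0, -1.0]]
contact_force: [-1.9, -2.5, -0.4]
opening: 0.39
gripper_force: 25.0
```

{"fn": "move_arm", "kwargs": {
  "moves": [
    [[0.06,0,0],0,-1],
    [[0.06,0,0],0,-1],
    [[0.06,0,0],0,-1],
    [[0.06,0,0],0,-1],
    [[0.06,0,0],0,-1]
  ]
}}

```text
clock: 20.6
ee_pos: [0.4941, -0.098, 0.01]
ee_rot: [[0.054, 0.999, -0.0], [0.999, -0.054, -0.0], [-0.0, -0.0, -1.0]]
contact_force: [-0.9, -4.1, -1.2]
opening: 0.391
gripper_force: 25.0
```

{"fn": "move_arm", "kwargs": {
  "moves": [
    [[0.05,0,0],0,-1],
    [[0,0,0],0,-1],
    [[0,0,0],0,-1],
    [[0,0,0],0,-1],
    [[0,0,0],0,-1]
  ]
}}

```text
clock: 21.1
ee_pos: [0.4941, -0.0969, 0.0099]
ee_rot: [[0.054, 0.999, -0.0], [0.999, -0.054, 0.001], [0.001, -0.0, -1.0]]
contact_force: [0.8, 1.4, -1.6]
opening: 0.386
gripper_force: 25.0
```

```bash
python3 b.py
```

```text
21.1 [ 0.49408636 -0.09685487  0.00992772] [ 0.82016721  1.40647669 -1.64863905]
top (array([1.3, 0.2]), array([0.6199, 0.1078, 0.066 ]), array([151., 154.]), np.float64(24.6875))
scene (array([1.8, 0.1]), array([0.6193, 0.106 , 0.066 ]), array([ 89., 169.]), np.float64(14.8125))
```

{"fn": "move_arm", "kwargs": {
  "moves": [
    [[0.06,0,0.02],0,-1],
    [[0,0,0],0,-1],
    [[0,0,0],0,-0.1],
    [[0,0,0],0,0.1],
    [[0,0,0],0,0.5]
  ]
}}

```text
clock: 21.7
ee_pos: [0.4942, -0.0957, 0.0096]
ee_rot: [[0.053, 0.999, 0.0], [0.999, -0.053, 0.001], [0.001, -0.0, -1.0]]
contact_force: [0.3, -0.0, 0.5]
opening: 0.704
gripper_force: 0.0
```

{"fn": "move_arm", "kwargs": {
  "moves": [
    [[0,0,0],0,0.8],
    [[0,0,0],0,0.8],
    [[0,0,0],0,0.8],
    [[0,0,0],0,0.8],
    [[0,0,0],0,0.8]
  ]
}}

```text
clock: 22.2
ee_pos: [0.4942, -0.0959, 0.0096]
ee_rot: [[0.054, 0.999, -0.0], [0.999, -0.054, -0.0], [-0.0, -0.0, -1.0]]
contact_force: [-0.1, -0.2, 0.6]
opening: 0.896
gripper_force: 0.0
```

```bash
python3 b.py
```

```text
22.2 [ 0.49420064 -0.09594933  0.00956306] [-0.08558588 -0.20219988  0.57450645]
top (array([ 0.4, -0.1]), array([0.6199, 0.1078, 0.066 ]), array([150., 154.]), np.float64(24.171875))
scene (array([ 0.7, -0.2]), array([0.6193, 0.106 , 0.066 ]), array([ 89., 169.]), np.float64(15.84375))
```

{"fn": "move_arm", "kwargs": {
  "moves": [
    [[0,0,-0.3],0,0.8],
    [[0,0,-0.8],0,0.8],
    [[0,0,-1],0,0.8],
    [[0,0,-1],0,0.8],
    [[0,0,-1],0,0.8]
  ]
}}

```text
clock: 22.8
ee_pos: [0.4941, -0.0959, 0.0928]
ee_rot: [[0.054, 0.999, 0.0], [0.999, -0.054, -0.0], [-0.0, 0.0, -1.0]]
contact_force: [-0.4, -0.5, 0.1]
opening: 0.901
gripper_force: 0.0
```

{"fn": "move_arm", "kwargs": {
  "moves": [
    [[-0.5,0,-1],0,0.8],
    [[-0.5,0,-1],0,0.8],
    [[0,0,-1],0,0.8],
    [[0,0,0],0,0.8],
    [[0,0,0],0,0.8]
  ]
}}

```text
clock: 23.3
ee_pos: [0.4931, -0.1159, 0.1518]
ee_rot: [[0.054, 0.999, 0.001], [0.999, -0.054, -0.0], [-0.0, 0.001, -1.0]]
contact_force: [-0.3, 0.5, 0.1]
opening: 0.897
gripper_force: 0.0
```

```bash
python3 b.py
python3 - <<'E'
from h import *
s=robot.sense();C=cam("wrist",s);print(proj(C,[.619,.107,.066]),proj(C,[.494,-.09,.026]))
I=vision.grab_frame("wrist");cv2.imwrite("pics/wf.png",I)
g=cv2.cvtColor(I,cv2.COLOR_BGR2GRAY);m=cv2.inRange(g,0,55);m[300:]=0
for c in sorted(cv2.findContours(m,0,2)[0],key=cv2.contourArea)[-3:]: print(cv2.minAreaRect(c))
from b import bub
p=proj(C,[.619,.107,.066])
if 40<p[1]<440 and 40<p[0]<600: print(bub(I,C,p,sc=2,r=45))
E
```

```text
23.3 [ 0.49310004 -0.1159131   0.15177513] [-0.27303016  0.48447803  0.0831483 ]
top (array([ 0.3, -0.1]), array([0.6199, 0.1078, 0.066 ]), array([151., 154.]), np.float64(24.3125))
scene (array([ 0.7, -0.2]), array([0.6193, 0.106 , 0.066 ]), array([ 89., 169.]), np.float64(15.890625))
[ 542.31269937 -180.50050578] [317.08023628 189.41086091]
((20.5, 296.5), (5.0, 25.0), 90.0)
((3.7930660247802734, 198.4777374267578), (159.8309783935547, 32.65106964111328), 75.78881072998047)
((442.5, 108.5), (217.0, 359.0), 90.0)
```

The bubble is 0.3–0.7 mm from the ring centre in both views, the arm is clear and everything is at rest, so I'm handing in.

```bash
python3 -c "
from plant import robot
print(robot.sign_off())"
```

```text
the job is handed in; nothing more can be done
None
```

The job is handed in at about 23 s of the 67 s, though sign-off gave no verdict: the level is on the middle of the pan, the wedge is flat under the short foot and let go, and the bubble measured within about 0.7 mm of the ring centre in two views.

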